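Follow the oval light's conduit to its switch and switch it on

TASK

Find the switch that feeds the oval bulkhead light: with your fingertips on the conduit or just above it (no more than about a centimetre), follow the pipe all the way from the light to its switch, touching it only lightly and lifting over any pipe that crosses on top. Then press that switch on with a fingertip and take the hand away. Leave the other switches off and the loose parts where they lie.

Things in the scene. Friction and masses are not known exactly. Their poses are not given: they have to be found in the camera images.
- conduits: Three runs of 16 mm steel conduit on an 18 mm board lying fixed on the bench, from 3 light places (far side) to 3 switches (near side): left place to middle switch, middle to right, right to left. Origin at bench height near the board's middle, x away from the robot, y left, z up. Board 450 x 520 mm; its lights are oval, round and square, shuffled, at most 74 mm high; switch boxes 86 mm square, 40 mm high.
- light_oval: Oval bulkhead light (84 mm along the board's x, 136 mm along y, 74 mm high, cast body, glass, wire guard): its switch is wanted. Origin at the centre of its underside, on the board. It stands at the left, middle or right light place; its conduit leaves from its near (-x) side, and that run's start point is 80 mm (horizontally) from this origin.
- run_left_start (a point): Run from the left light place: on top of the pipe, 80 mm from the light's centre. Low run, top of pipe 18 mm above the board; 64 mm from bend1 towards bend2 the right run passes over it, its top 17.5 mm higher. Order: start, bend1, bend2, end; straight pipe between, bends of 20 mm radius.
- run_left_bend1 (a point): Run from the left light place: on top of the pipe at the middle of its first bend, where it turns to run along the board's y.
- run_left_bend2 (a point): Run from the left light place: on top of the pipe at the middle of its second bend, where it turns towards the switches.
- run_left_end (a point): Run from the left light place: on top of the pipe, 14 mm before the wall of the middle switch's box.
- run_middle_start (a point): Run from the middle light place: on top of the pipe, 80 mm from the light's centre. Low run, top of pipe 18 mm above the board; 64 mm before bend2 coming from bend1 the right run passes over it, its top 17.5 mm higher. Order: start, bend1, bend2, end; straight pipe between, bends of 20 mm radius.
- run_middle_bend1 (a point): Run from the middle light place: on top of the pipe at the middle of its first bend, where it turns to run along the board's y.
- run_middle_bend2 (a point): Run from the middle light place: on top of the pipe at the middle of its second bend, where it turns towards the switches.
- run_middle_end (a point): Run from the middle light place: on top of the pipe, 14 mm before the wall of the right switch's box.
- run_right_start (a point): Run from the right light place: on top of the pipe, 80 mm from the light's centre. Raised run, top of pipe 35.5 mm above the board; it passes over the other two, nothing passes over it. Order: start, bend1, bend2, end; straight pipe between, bends of 20 mm radius.
- run_right_bend1 (a point): Run from the right light place: on top of the pipe at the middle of its first bend, where it turns to run along the board's y.
- run_right_bend2 (a point): Run from the right light place: on top of the pipe at the middle of its second bend, where it turns towards the switches.
- run_right_end (a point): Run from the right light place: on top of the pipe, 14 mm before the wall of the left switch's box.
- switch_left_pad (a point): Point to press on the left switch: on top of the rocker half towards the lights, which stands proud when off. Rocker 56 (board's x) x 52 mm; the point is 21 mm from its pivot, 7 mm from its edge, and goes about 4 mm down with it. Its z axis is upright when off, tilted 0.18 rad when fully on. The rocker stays where left; it takes 3 to 6 N.
- switch_middle_pad (a point): Point to press on the middle switch: on top of the rocker half towards the lights, which stands proud when off. Rocker 56 (board's x) x 52 mm; the point is 21 mm from its pivot, 7 mm from its edge, and goes about 4 mm down with it. Its z axis is upright when off, tilted 0.18 rad when fully on. The rocker stays where left; it takes 3 to 6 N.
- switch_right_pad (a point): Point to press on the right switch: on top of the rocker half towards the lights, which stands proud when off. Rocker 56 (board's x) x 52 mm; the point is 21 mm from its pivot, 7 mm from its edge, and goes about 4 mm down with it. Its z axis is upright when off, tilted 0.18 rad when fully on. The rocker stays where left; it takes 3 to 6 N.
- screwdriver: Loose stubby screwdriver, 115 mm, lying on the board between the left and middle switches; leave it.
- locknut: Loose brass conduit locknut, 28 mm across, 7 mm thick, lying on the board between conduits; leave it.
- coupler: Loose steel conduit coupler, 24 mm across and 32 mm high, standing on the board between the middle and right switches; leave it.
- jar: Loose jar, 68 mm across and 85 mm high, on the bench left of the board; leave it.
- hammer: Loose hammer, 270 mm, on the bench left of the board; leave it.
- door_knob: Loose brass door knob, 62 mm across and 68 mm high, on the bench right of the board; leave it.
- lever_handle: Loose brass lever handle on a 180 x 42 mm backplate, about 55 mm high, on the bench right of the board; leave it.

How it is judged (in metres and radians):
On the way, in this order (a step that is already met when the one before it is completed fails the run):
1. the fingertips are at the start of the oval light's conduit, on it or just above it (((horizontal distance between light_oval and run_left_start below 0.095 m and distance between the grasp point and run_left_start below 0.039 m) or (horizontal distance between light_oval and run_middle_start below 0.095 m and distance between the grasp point and run_middle_start below 0.039 m) or (horizontal distance between light_oval and run_right_start below 0.095 m and distance between the grasp point and run_right_start below 0.039 m))), for 0.04 s.
2. they have followed it to its first bend (((horizontal distance between light_oval and run_left_start below 0.095 m and distance between the grasp point and run_left_bend1 below 0.039 m) or (horizontal distance between light_oval and run_middle_start below 0.095 m and distance between the grasp point and run_middle_bend1 below 0.039 m) or (horizontal distance between light_oval and run_right_start below 0.095 m and distance between the grasp point and run_right_bend1 below 0.039 m))), for 0.04 s.
3. they have followed it to the middle of the run (((horizontal distance between light_oval and run_left_start below 0.095 m and x of the grasp point in the frame of conduits between -0.06 and 0 m and y of the grasp point in the frame of conduits between 0.005 and 0.065 m and z of the grasp point in the frame of conduits below 0.075 m) or (horizontal distance between light_oval and run_middle_start below 0.095 m and x of the grasp point in the frame of conduits between 0.016 and 0.076 m and y of the grasp point in the frame of conduits between -0.065 and -0.005 m and z of the grasp point in the frame of conduits below 0.075 m) or (horizontal distance between light_oval and run_right_start below 0.095 m and x of the grasp point in the frame of conduits between -0.022 and 0.038 m and y of the grasp point in the frame of conduits between -0.03 and 0.03 m and z of the grasp point in the frame of conduits below 0.0925 m))), for 0.04 s.
4. they have followed it to its second bend (((horizontal distance between light_oval and run_left_start below 0.095 m and distance between the grasp point and run_left_bend2 below 0.039 m) or (horizontal distance between light_oval and run_middle_start below 0.095 m and distance between the grasp point and run_middle_bend2 below 0.039 m) or (horizontal distance between light_oval and run_right_start below 0.095 m and distance between the grasp point and run_right_bend2 below 0.039 m))), for 0.04 s.
5. they have followed it to the switch box it enters (((horizontal distance between light_oval and run_left_start below 0.095 m and distance between the grasp point and run_left_end below 0.039 m) or (horizontal distance between light_oval and run_middle_start below 0.095 m and distance between the grasp point and run_middle_end below 0.039 m) or (horizontal distance between light_oval and run_right_start below 0.095 m and distance between the grasp point and run_right_end below 0.039 m))), for 0.04 s.
6. the switch that this conduit enters is pressed on (((horizontal distance between light_oval and run_left_start below 0.095 m and angle between switch_middle_pad's own z axis and vertical above 0.13 rad and angle between each of switch_left_pad, switch_right_pad's own z axis and vertical below 0.05 rad) or (horizontal distance between light_oval and run_middle_start below 0.095 m and angle between switch_right_pad's own z axis and vertical above 0.13 rad and angle between each of switch_left_pad, switch_middle_pad's own z axis and vertical below 0.05 rad) or (horizontal distance between light_oval and run_right_start below 0.095 m and angle between switch_left_pad's own z axis and vertical above 0.13 rad and angle between each of switch_middle_pad, switch_right_pad's own z axis and vertical below 0.05 rad))), for 0.2 s.
At the end, for the whole second after the job is handed in: The rocker of the switch at the end of the oval light's conduit is on (tilted beyond 0.13 of its 0.18 rad), the other two are off (under 0.05 rad), and no loose part has moved more than 25 mm (((horizontal distance between light_oval and run_left_start below 0.095 m and angle between switch_middle_pad's own z axis and vertical above 0.13 rad and angle between each of switch_left_pad, switch_right_pad's own z axis and vertical below 0.05 rad) or (horizontal distance between light_oval and run_middle_start below 0.095 m and angle between switch_right_pad's own z axis and vertical above 0.13 rad and angle between each of switch_left_pad, switch_middle_pad's own z axis and vertical below 0.05 rad) or (horizontal distance between light_oval and run_right_start below 0.095 m and angle between switch_left_pad's own z axis and vertical above 0.13 rad and angle between each of switch_middle_pad, switch_right_pad's own z axis and vertical below 0.05 rad)) and not (distance of any of screwdriver, locknut, coupler, jar, door_knob, lever_handle, hammer from where it was at the start of the episode above 0.025 m)); the robot touches nothing.
It fails at once if a switch of another light is pressed ((horizontal distance between light_oval and run_left_start below 0.095 m and angle between any of switch_left_pad, switch_right_pad's own z axis and vertical above 0.09 rad) or (horizontal distance between light_oval and run_middle_start below 0.095 m and angle between any of switch_left_pad, switch_middle_pad's own z axis and vertical above 0.09 rad) or (horizontal distance between light_oval and run_right_start below 0.095 m and angle between any of switch_middle_pad, switch_right_pad's own z axis and vertical above 0.09 rad)).
It fails at once if the conduit is pressed hard (over 60 N) (contact force between the fingers and conduits above 60 N).
It fails at once if a loose part is shifted, lifted or carried off (more than 25 mm) (distance of any of screwdriver, locknut, coupler, jar, door_knob, lever_handle, hammer from where it was at the start of the episode above 0.025 m).
It also fails if it takes over 50 s, if anything falls off the work surface, if the arm or the gripper's body presses on something with over 40 N, if the wrist force passes 120 N, or if a joint passes its speed limit or range.

ROBOT

A 7-joint arm with a two-finger parallel gripper is mounted at the origin on the work surface. World frame = base frame: x ahead of the robot, y to its left, z up, the work surface at z = 0. Lengths are in mm, angles in rad, forces in N, time in s.
With the tool pointing down it reaches from about 350 to 900 mm from the base axis. Payload 8.1 kg.
Tool frame: the origin (TCP) lies between the finger pads; the fingertips stand 11 mm ahead of it and the grasp point (between the pads) lies 8 mm behind it; y points along the fingers, z is the direction in which the jaws open and shut, and the axes are right-handed (so a half turn about y gives the same grasp; the last joint's range is limited). The gripper opens to 85 mm and grips with 20 to 120 N. Pads are 22 mm wide; open, the fingers measure 114 mm over their backs; the gripper's body (76 mm by 85 mm) begins 54 mm behind the grasp point. The pads swing forward as they close: fully open they stand 13 mm farther back than shut.
Start: joints at [-1.409, 0.434, 0.025, 1.573, -0.012, 1.134, -0.075], TCP at [163.6, 603.222, 213.223] pointing down, gripper open.
Joint ranges: [-2.62, 2.62], [-0.44, 2.09], [-1.27, 1.32], [0.08, 2.57], [-1.32, 4.46], [0.12, 2], [-2.74, 2.74]. Speed limits (rad/s): [2.22, 2.22, 3.01, 3.01, 3.14, 3.14, 3.14].

INTERFACE

Orientations are given as a unit quaternion [w, x, y, z].
In Python, from plant import * gives the robot as it stands.
- The arm moves only by the tool arm_command, never from a script. Its argument "series" is a list of rows, each a list of 3 entries, a list of its own where there are three numbers: the closure, from 0 (fully open) to 1 (shut), then the shift along the tool's x, y, z in mm, then the turn about the tool's y in rad. A call has 1 to 20 rows; each row shifts and turns the commanded pose from where the row before left it, along the tool's axes as they then stand; what a row does not reach is not made up. A row lasts 1/12 s, in which the tool goes at most 41.7 mm and 7.16 degrees, less where a joint would pass 70% of its speed; a pose out of reach is approached as far as the arm can. A call is refused whole if a number of a shift passes 41.7 or a number of a turn 0.125, either way. A call with a gripper value outside its range is refused whole. The fingers move at their own pace and stop on an object; the grip force is fixed at half the most. Time passes only in rows, so rows that do not move let the fingers close. It gives the time, the measured TCP pose, the force and the opening at its end, in the units of the state.
- read_state(): the state, without advancing time (a new reading comes with each control period).
- get_image(name): name is "scene" or "top" or "wrist"; returns a dict with "image" (420x560x3 uint8, red, green, blue), "fovy" (degrees; the focal length in pixels is half the picture's height over the tangent of half this angle, whatever the lens; pixels are square), "cx", "cy" (the principal point, pixels), "eye" and "orientation" of the camera in the world; the wrist camera has in their place "mount" (4x4, takes a point from camera to tool coordinates, whose origin is the TCP and whose axes are the tool frame's). Camera axes: x right, y down, z forward; pixel columns grow to the right and rows downward; lengths in mm; the calibration is good to about 2 mm. A picture is of the moment at which its call begins: read the wrist's pose just before it. There is no depth.
- hand_in(): hands the job in, once; it reports no verdict.
Trained networks look in a picture, given as the dict that the camera call returned (one of the last four; its "shot" number tells which), for a name from the list of things; names that differ only in an ending like _2 or _b are one class to them, and where a whole thing is asked for, a point or a joint stands for the part that bears it (a point fixed in the world has none). Each returns a list of dicts, best first, with "score" (0 to 1); they miss things now and then, are a little off and sometimes report something else, mostly with a low value. They report only what shows in the picture. A call takes as long as a camera call.
- find_in(picture, target): "pixel" ([column, row] in pixels, amid what is visible of it).
- regions_of(picture, target): "pixels" (420x560 bool, what is visible of it) and "pixel" ([column, row] in pixels, amid what is visible of it).
- tip_of(picture, target): "pixel" ([column, row] in pixels: a listed point, or the origin of a listed thing).
The state is a dict: "time": time; "q": joint angles; "qvel": joint speeds; "joint_torque": joint torques, N m; "ee_pos": TCP position; "orientation": TCP orientation; "force": force on the tool from outside, world axes, zero at the start; "wrist_torque": the same for the moment, N m; "grip_width": opening from 0.0 (shut) to 1.0 (fully open).
Only numpy, scipy, OpenCV 4.12 (cv2) and the standard library are available. Lean on these libraries where they do the work, as an engineer would, in place of code of your own. Each camera call takes 0.05 s, during which the arm holds its last target.

## Working session

There is one attempt and no reset: what is moved stays moved. The work goes in short steps, Python scripts to look and compute and a tool call to move; the robot and the scene stay as the last step left them, time stands still between calls to the robot, and variables do not carry over. Pictures are saved under pics/ and viewed, and the job is handed in when it is done.

Besides the shell and the picture viewer there is one more tool, called after "Request:" as a command line: name --argument value ..., lists and objects as JSON in quotes. arm_command: Moves the arm, as the interface text tells. Its arguments: {"type":"object","properties":{"series":{"type":"array"}},"required":["series"]}

```bash
ls; mkdir -p pics; python3 - <<'E'
from plant import *
import cv2
s=read_state()
print({k:s[k] for k in ('time','q','ee_pos','orientation','force','grip_width')})
for n in ('top','scene'):
    p=get_image(n); cv2.imwrite(f'pics/{n}0.png',p['image'][:,:,::-1])
    print(n,p['fovy'],p['cx'],p['cy'],p['eye'],p['orientation'],p['shot'])
    for t in ('light_oval','run_left_start','run_middle_start','run_right_start'):
        r=tip_of(p,t); print(t,[(x['pixel'],round(x['score'],2)) for x in r[:3]])
E
```

```text
pics
{'time': 0.0, 'q': array([-1.40862271,  0.43522584,  0.02495858,  1.57411121, -0.01161421,
        1.13401281, -0.07508305]), 'ee_pos': array([163.45867791, 602.67783015, 212.41859993]), 'orientation': array([-0.7003478 ,  0.70148616, -0.09338497,  0.093324  ]), 'force': array([-0.31297327,  0.62177012, -0.27711049]), 'grip_width': 1.0027117372394894}
top 54.08013435213991 282.2836117873962 202.75100038506895 [ 403.46335931   -9.61707256 1171.62671705] [-0.05297281  0.70818302 -0.70311359  0.03608281] 1
light_oval [([309.8, 133.4], 0.63)]
run_left_start [([216.8, 171.6], 0.71), ([216.2, 199.7], 0.16)]
run_middle_start [([265.7, 153.7], 0.73)]
run_right_start [([314.2, 155.2], 0.64)]
scene 44.93423914258837 270.347645569354 210.73550121403787 [1440.51302238 -237.81007192 1324.3919521 ] [-0.24050328  0.75438688  0.58177603 -0.185998  ] 2
light_oval [([267.5, 270.7], 0.88)]
run_left_start [([345.0, 215.6], 0.67)]
run_middle_start [([306.5, 243.6], 0.96), ([266.3, 270.3], 0.52)]
run_right_start [([256.5, 241.1], 0.61), ([243.4, 230.7], 0.39)]
```

View pics/top0.png

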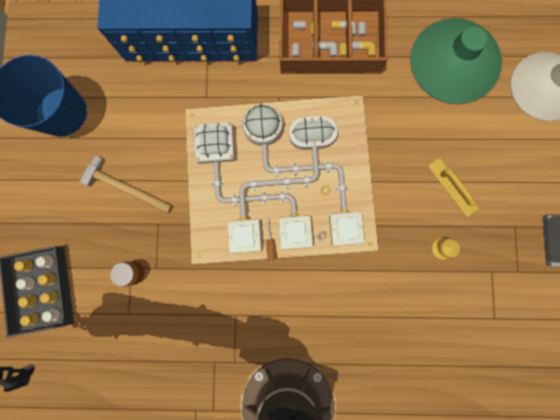

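View pics/scene0.png

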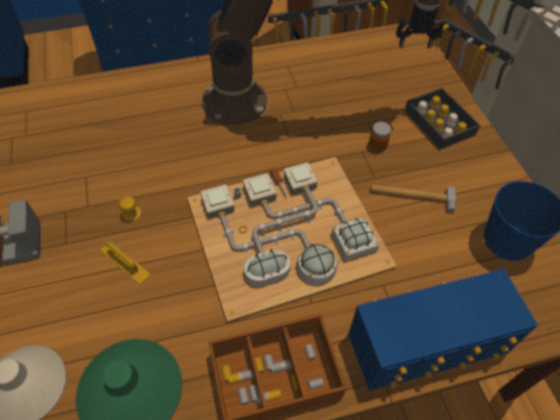

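```bash
cat > h.py <<'E'
from plant import *
import numpy as np, cv2
from scipy.spatial.transform import Rotation as R
def rot(q): return R.from_quat([q[1],q[2],q[3],q[0]])
def K(p): return 210/np.tan(np.radians(p['fovy'])/2)
def campose(p,s=None):
    if 'eye' in p: return np.array(p['eye']),rot(p['orientation']).as_matrix()
    M=np.array(p['mount']); Rt=rot(s['orientation']).as_matrix()
    return s['ee_pos']+Rt@M[:3,3], Rt@M[:3,:3]
def ray(p,px,s=None):
    e,M=campose(p,s); f=K(p)
    d=M@np.array([(px[0]-p['cx'])/f,(px[1]-p['cy'])/f,1]); return e,d/np.linalg.norm(d)
def at_z(p,px,z,s=None):
    e,d=ray(p,px,s); return e+d*(z-e[2])/d[2]
def tri(rs):
    A=sum(np.eye(3)-np.outer(d,d) for e,d in rs); b=sum((np.eye(3)-np.outer(d,d))@e for e,d in rs)
    return np.linalg.solve(A,b)
def proj(p,X,s=None):
    e,M=campose(p,s); c=M.T@(np.asarray(X)-e); f=K(p)
    return np.array([f*c[0]/c[2]+p['cx'],f*c[1]/c[2]+p['cy']])
Z={'conduits':0,'light_oval':18}
for r,z in(('left',36),('middle',36),('right',53.5)):
    for k in('start','bend1','bend2','end'): Z[f'run_{r}_{k}']=z
    Z[f'switch_{r}_pad']=64
E
python3 - <<'E'
from h import *
p=get_image('top');q=get_image('scene')
for t in Z:
    a=tip_of(p,t);b=tip_of(q,t)
    o=[t]
    if a: o+=['T',np.round(at_z(p,a[0]['pixel'],Z[t])[:2]),round(a[0]['score'],2)]
    if b: o+=['S',np.round(at_z(q,b[0]['pixel'],Z[t])[:2]),round(b[0]['score'],2)]
    if a and b: o+=[np.round(tri([ray(p,a[0]['pixel']),ray(q,b[0]['pixel'])]))]
    print(*o)
for n,px in (('TL',(187,110)),('TR',(362,98)),('BL',(192,262)),('BR',(377,249))): print(n,at_z(p,px,18)[:2].round())
E
```

```text
conduits T [597.  21.] 0.82 S [596.  32.] 0.88 [597.  26.   3.]
light_oval T [752. -61.] 0.58 S [744. -72.] 0.8 [749. -67.  25.]
run_left_start T [632. 209.] 0.89 S [638. 205.] 0.87 [633. 209.  28.]
run_left_bend1 T [551. 197.] 0.93 S [567. -10.] 0.97 [550.  95.  31.]
run_left_bend2 T [551. 197.] 0.93 S [567. -10.] 0.97 [550.  95.  31.]
run_left_end T [529.  -6.] 0.97 S [529. -24.] 0.67 [527. -15.  32.]
switch_left_pad T [468. 119.] 0.67 S [474. 125.] 0.76 [469. 123.  59.]
run_middle_start T [693.  69.] 0.94 S [694.  60.] 0.76 [693.  65.  33.]
run_middle_bend1 T [ 657. -138.] 0.87 S [ 657. -134.] 0.95 [ 657. -136.   37.]
run_middle_bend2 T [ 657. -138.] 0.87 S [ 657. -134.] 0.95 [ 657. -136.   37.]
run_middle_end T [ 543. -150.] 0.91 S [ 527. -156.] 0.75 [ 540. -152.   52.]
switch_middle_pad T [479.  -9.] 0.87 S [485. -22.] 0.53 [478. -14.  54.]
run_right_start T [673. -76.] 0.9 S [663. -77.] 0.9 [670. -77.  64.]
run_right_bend1 T [622. -69.] 0.98 S [627. -74.] 0.8 [623. -71.  47.]
run_right_bend2 T [622. -69.] 0.98 S [627. -74.] 0.8 [623. -71.  47.]
run_right_end T [513. 122.] 0.69 S [510. 134.] 0.98 [514. 127.  59.]
switch_right_pad T [ 499. -160.] 0.7 S [ 493. -149.] 0.78 [ 499. -154.   74.]
TL [822. 300.]
TR [ 858. -211.]
BL [381. 269.]
BR [ 422. -245.]
```

```bash
python3 - <<'E'
from h import *
s=read_state(); print(s['time'],rot(s['orientation']).as_matrix().round(2))
p=get_image('wrist'); print(np.round(p['mount'],2),p['fovy'],p['cx'],p['cy'])
cv2.imwrite('pics/w0.png',p['image'][:,:,::-1])
E
```

```text
2.3 [[ 0.97  0.    0.26]
 [-0.26  0.    0.97]
 [ 0.   -1.    0.  ]]
[[   0.      0.97    0.26  -65.13]
 [   0.     -0.26    0.97 -160.02]
 [   1.      0.     -0.     -0.4 ]
 [   0.      0.      0.      1.  ]] 63.73272842221884 281.3806976048686 212.36625330548998
```

View pics/w0.png

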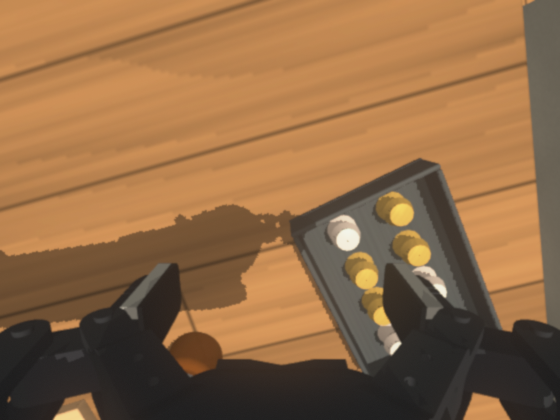

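Request:
arm_command --series '[[1,[0,-37,0],-0.11],[1,[0,-37,0],-0.11],[1,[0,-37,0],-0.11],[1,[0,-37,0],0],[1,[20,0,-25],0],[1,[24,0,-30],0],[1,[24,0,-30],0],[1,[24,0,-30],0],[1,[24,0,-30],0],[1,[24,0,-30],0],[1,[24,0,-30],0],[1,[24,0,-30],0],[1,[24,0,-30],0],[1,[24,0,-30],0],[1,[24,0,-30],0],[1,[24,0,-30],0],[1,[24,0,-30],0],[1,[24,0,-30],0],[1,[24,0,-30],0],[1,[24,0,-30],0]]'

```text
time: 4.02
ee_pos: [574.7, 152.4, 361.5]
orientation: [0.707, -0.707, -0.023, 0.023]
force: [0.4, -0.1, 0.1]
grip_width: -0.003
```

Request:
arm_command --series '[[1,[24,0,-30],0],[1,[24,0,-30],0],[1,[24,0,-30],0],[1,[24,0,-30],0],[1,[20,0,-30],0],[1,[0,0,0],0],[1,[0,0,0],0]]'

```text
time: 4.6
ee_pos: [699.9, 8.8, 360.1]
orientation: [-0.706, 0.707, 0.021, -0.022]
force: [0.1, 0.8, 0.2]
grip_width: -0.002
```

```bash
python3 - <<'E'
from h import *
s=read_state(); print(s['time'],s['ee_pos'],rot(s['orientation']).as_matrix().round(3),s['q'].round(2),s['grip_width'])
p=get_image('wrist'); 
cv2.imwrite('pics/w1.png',p['image'][:,:,::-1])
import pickle; pickle.dump((s,{k:v for k,v in p.items()}),open('w1.pkl','wb'))
for t in Z:
    a=tip_of(p,t)
    print(t,[(np.round(x['pixel']),round(x['score'],2),at_z(p,x['pixel'],Z[t],s)[:2].round(1)) for x in a[:2]])
E
```

```text
4.6 [699.88475024   8.77082004 360.09336335] [[ 0.998 -0.001 -0.061]
 [ 0.061 -0.001  0.998]
 [-0.001 -1.    -0.001]] [-0.28  0.51  0.35  1.12 -0.17  1.53  1.67] -0.0020664842463048
conduits [(array([302.,  98.]), 0.89, array([599.4,  31. ]))]
light_oval [(array([231., 196.]), 0.59, array([748.9, -66.7])), (array([299.,  97.]), 0.26, array([600. ,  26.8]))]
run_left_start []
run_left_bend1 [(array([282.,  69.]), 0.92, array([566.7,   0.8])), (array([426.,  72.]), 0.77, array([559.6, 192.2]))]
run_left_bend2 [(array([282.,  69.]), 0.92, array([566.7,   0.8])), (array([426.,  72.]), 0.77, array([559.6, 192.2]))]
run_left_end [(array([271.,  33.]), 0.9, array([524.5, -17.3]))]
switch_left_pad []
run_middle_start [(array([324., 167.]), 0.64, array([693.7,  68.3]))]
run_middle_bend1 [(array([319., 134.]), 0.75, array([647.3,  56.7])), (array([428., 136.]), 0.71, array([641.6, 209.6]))]
run_middle_bend2 [(array([319., 134.]), 0.75, array([647.3,  56.7])), (array([428., 136.]), 0.71, array([641.6, 209.6]))]
run_middle_end [(array([166.,  36.]), 0.66, array([ 535.5, -152.7]))]
switch_middle_pad []
run_right_start [(array([425.,  72.]), 0.7, array([562.1, 183.9])), (array([224., 141.]), 0.65, array([664.9, -72.9]))]
run_right_bend1 [(array([224., 104.]), 0.97, array([616.9, -73.1])), (array([376.,  93.]), 0.87, array([591.5, 124.6]))]
run_right_bend2 [(array([224., 104.]), 0.97, array([616.9, -73.1])), (array([376.,  93.]), 0.87, array([591.5, 124.6]))]
run_right_end [(array([385.,  25.]), 0.81, array([511. , 125.3])), (array([232., 198.]), 0.37, array([742.4, -59.9]))]
switch_right_pad []
```

View pics/w1.png

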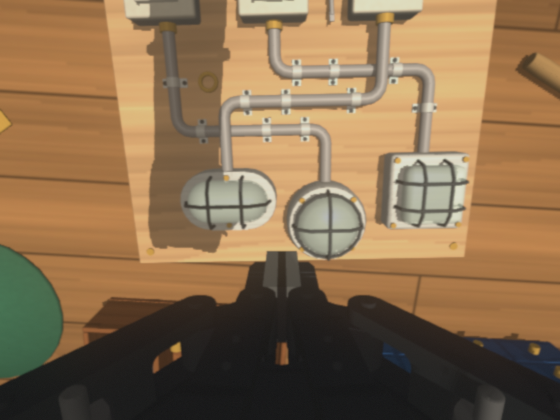

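Request:
arm_command --series '[[1,[-9,15,-20],0],[1,[-9,25,-20],0],[1,[-9,30,-20],0],[1,[-8,30,-21],0],[1,[0,40,0],0],[1,[0,40,0],0],[1,[0,40,0],0],[1,[0,15,0],0],[1,[0,5,0],0],[1,[0,0,0],0],[1,[0,0,0],0]]'

```text
time: 6.42
ee_pos: [670.6, -71.5, 122.6]
orientation: [-0.707, 0.707, 0.024, -0.022]
force: [-0.1, -1.0, 1.1]
grip_width: 0.001
```

```bash
python3 - <<'E'
from h import *
s=read_state(); print(s['time'],s['ee_pos'],rot(s['orientation']).as_matrix().round(3),s['force'])
p=get_image('wrist'); 
im=p['image'][:,:,::-1].copy()
for t,c in (((669,-73,53.5),(0,0,255)),((617,-73,53.5),(0,255,0)),((591.5,124.6,53.5),(255,0,0)),((511,125,53.5),(255,0,255)),((475,122.5,64),(0,255,255))):
    u=proj(p,t,s); print(t,u.round()); cv2.circle(im,tuple(int(v) for v in u),4,c,-1)
cv2.imwrite('pics/w2.png',im)
for t in ('run_right_start','run_right_bend1','run_right_end','switch_left_pad','light_oval'):
    a=tip_of(p,t)
    print(t,[(np.round(x['pixel']),round(x['score'],2),at_z(p,x['pixel'],Z[t],s)[:2].round(1)) for x in a[:2]])
E
```

```text
6.4167 [670.60304421 -71.52208146 122.61023277] [[ 0.998  0.002 -0.065]
 [ 0.065 -0.     0.998]
 [ 0.002 -1.    -0.   ]] [-0.14006576 -0.96480794  1.14776171]
(669, -73, 53.5) [280. 215.]
(617, -73, 53.5) [285. 140.]
(591.5, 124.6, 53.5) [590. 120.]
(511, 125, 53.5) [632. -21.]
(475, 122.5, 64) [ 670. -107.]
run_right_start [(array([280., 212.]), 0.98, array([667. , -73.4]))]
run_right_bend1 [(array([289., 140.]), 0.88, array([616.8, -70.7]))]
run_right_end []
switch_left_pad []
light_oval []
```

View pics/w2.png

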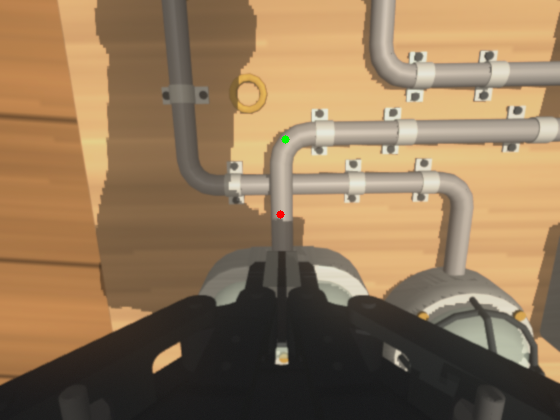

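Request:
arm_command --series '[[1,[-1,25,-2],0],[1,[0,15,0],0],[1,[0,8,0],0],[1,[0,3,0],0],[1,[0,0,0],0],[1,[0,0,0],0]]'

```text
time: 7.22
ee_pos: [669.3, -73.4, 71.1]
orientation: [-0.707, 0.707, 0.023, -0.023]
force: [0.4, -0.2, 1.0]
grip_width: 0.003
```

Request:
arm_command --series '[[1,[-12,0,0],0],[1,[-13,0,0],0],[1,[-13,0,0],0],[1,[-12,0,4],0],[1,[-7,0,8],0],[1,[-1,0,14],0],[1,[0,0,15],0],[1,[0,0,15],0],[1,[0,0,15],0],[1,[0,0,15],0],[1,[0,0,15],0],[1,[0,0,15],0],[1,[0,0,0],0]]'

```text
time: 8.3
ee_pos: [603.6, 44.6, 70.4]
orientation: [0.708, -0.706, -0.025, 0.025]
force: [-0.0, 0.2, 0.1]
grip_width: -0.001
```

```bash
python3 - <<'E'
from h import *
s=read_state(); print(s['time'],s['ee_pos'],rot(s['orientation']).as_matrix().round(3),s['force'])
p=get_image('wrist'); 
im=p['image'][:,:,::-1].copy()
for t,c in (((591.5,124.6,53.5),(255,0,0)),((511,125,53.5),(255,0,255)),((475,122.5,64),(0,255,255))):
    u=proj(p,t,s); print(t,u.round()); cv2.circle(im,tuple(int(v) for v in u),4,c,-1)
cv2.imwrite('pics/w3.png',im)
for t in ('run_right_bend2','run_right_end','switch_left_pad'):
    a=tip_of(p,t)
    print(t,[(np.round(x['pixel']),round(x['score'],2),at_z(p,x['pixel'],Z[t],s)[:2].round(1)) for x in a[:2]])
E
```

```text
8.3 [603.58200231  44.58750295  70.38441253] [[ 0.997  0.    -0.071]
 [ 0.071  0.003  0.997]
 [ 0.001 -1.     0.003]] [-0.04675419  0.19737697  0.11335752]
(591.5, 124.6, 53.5) [429. 232.]
(511, 125, 53.5) [460.  76.]
(475, 122.5, 64) [484. -16.]
run_right_bend2 [(array([ 77., 254.]), 0.93, array([618.3, -69.7])), (array([431., 232.]), 0.78, array([591.4, 125.7]))]
run_right_end [(array([460.,  78.]), 0.77, array([511.5, 125.1])), (array([259., 207.]), 0.66, array([583.6,  30.5]))]
switch_left_pad []
```

View pics/w3.png

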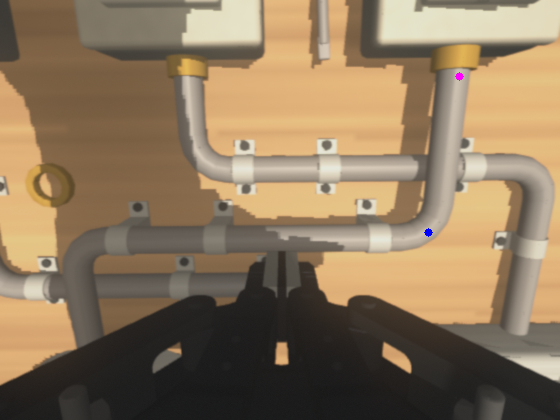

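Request:
arm_command --series '[[1,[0,0,15],0],[1,[0,0,15],0],[1,[0,0,15],0],[1,[-1,0,15],0],[1,[-4,0,12],0],[1,[-8,0,8],0],[1,[-12,0,4],0],[1,[-15,0,2],0],[1,[-15,0,0],0],[1,[-15,0,0],0],[1,[-10,0,0],0],[1,[0,0,0],0],[1,[0,0,0],0]]'

```text
time: 9.58
ee_pos: [517.8, 119.5, 70.5]
orientation: [0.707, -0.707, -0.023, 0.023]
force: [0.1, -0.5, 0.4]
grip_width: 0.003
```

Request:
arm_command --series '[[1,[0,-20,0],0],[1,[0,-30,0],0],[1,[0,-20,0],0],[1,[0,0,0],0],[1,[0,0,0],0]]'

```text
time: 10.0
ee_pos: [519.7, 119.6, 141.4]
orientation: [0.707, -0.706, -0.024, 0.022]
force: [0.4, 0.1, -0.5]
grip_width: 0.001
```

```bash
python3 - <<'E'
from h import *
s=read_state(); print(s['time'],s['ee_pos'],s['q'].round(2),s['force'])
p=get_image('wrist'); 
im=p['image'][:,:,::-1].copy()
for t,c in (((511,125,53.5),(255,0,255)),((475,122.5,64),(0,255,255))):
    u=proj(p,t,s); print(t,u.round()); cv2.circle(im,tuple(int(v) for v in u),4,c,1)
for t in ('run_right_end','switch_left_pad'):
    a=tip_of(p,t)
    print(t,[(np.round(x['pixel']),round(x['score'],2),at_z(p,x['pixel'],Z[t],s)[:2].round(1)) for x in a[:2]])
    for x in a[:2]: cv2.drawMarker(im,tuple(int(v) for v in x['pixel']),(0,255,0),0,10)
cv2.imwrite('pics/w4.png',im)
E
```

```text
10.0 [519.6502406  119.58068666 141.38537622] [-0.57  0.37  0.33  1.91 -0.15  0.89  1.46] [ 0.40540664  0.08494487 -0.54966318]
(511, 125, 53.5) [290. 200.]
(475, 122.5, 64) [291. 152.]
run_right_end [(array([288., 200.]), 0.56, array([511.4, 123.3])), (array([291., 155.]), 0.42, array([477.6, 123.1]))]
switch_left_pad [(array([290., 154.]), 0.65, array([475.8, 121.8]))]
```

View pics/w4.png

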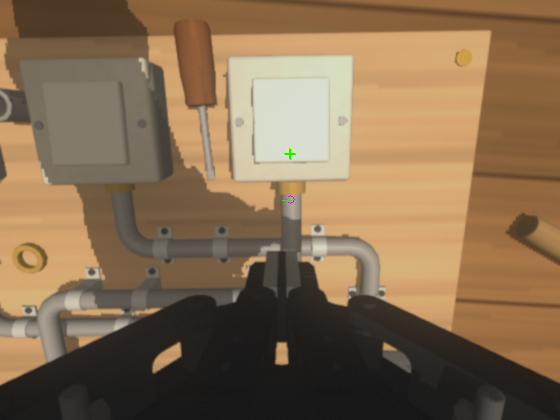

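Request:
arm_command --series '[[1,[-15,0,2],0],[1,[-17,0,2],0],[1,[-12,0,1.5],0],[1,[0,0,0],0.125],[1,[0,0,0],0.125],[1,[0,0,0],0.125],[1,[0,0,0],0.125],[1,[0,0,0],0.125],[1,[0,0,0],0.125],[1,[0,0,0],0.125],[1,[0,0,0],0.125],[1,[0,0,0],0.125],[1,[0,0,0],0.125],[1,[0,0,0],0.125],[1,[0,0,0],0.125],[1,[0,0,0],0.07],[1,[0,0,0],0],[1,[0,0,0],0]]'

```text
time: 11.65
ee_pos: [473.2, 121.7, 139.5]
orientation: [-0.516, 0.517, -0.483, 0.483]
force: [1.0, 0.7, 0.4]
grip_width: -0.001
```

```bash
python3 - <<'E'
from h import *
s=read_state(); print(s['time'],s['ee_pos'],s['q'].round(2),rot(s['orientation']).as_matrix().round(3))
p=get_image('wrist'); 
im=p['image'][:,:,::-1].copy()
for t,c in (((511,125,53.5),(255,0,255)),((475.5,122,64),(0,255,255))):
    u=proj(p,t,s); print(t,u.round()); cv2.circle(im,tuple(int(v) for v in u),4,c,1)
cv2.imwrite('pics/w5.png',im)
E
```

```text
11.65 [473.22738066 121.73588753 139.51473411] [-0.9   0.34  0.7   2.03 -0.29  0.87  0.02] [[ 0.069 -0.001  0.998]
 [-0.998 -0.001  0.069]
 [ 0.001 -1.    -0.001]]
(511, 125, 53.5) [332. 210.]
(475.5, 122, 64) [284. 214.]
```

View pics/w5.png

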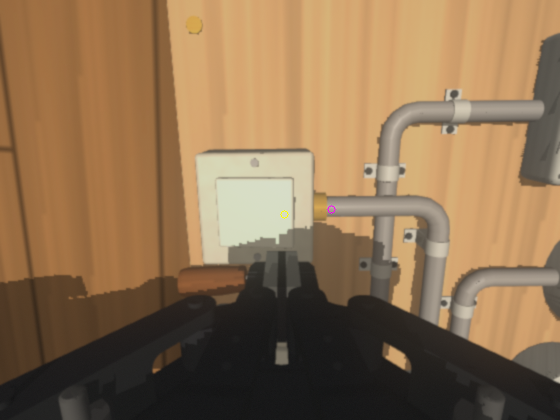

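Request:
arm_command --series '[[1,[0,20,2],0],[1,[0,20,0],0],[1,[0,14,0],0],[1,[0,6,0],0],[1,[0,1,0],0],[1,[0,0,0],0],[1,[0,0,0],0]]'

```text
time: 12.28
ee_pos: [476.1, 122.0, 79.9]
orientation: [0.517, -0.516, 0.483, -0.483]
force: [0.3, -0.3, -0.6]
grip_width: -0.003
```

Request:
arm_command --series '[[1,[0,2,0],0],[1,[0,2,0],0],[1,[0,0,0],0],[1,[0,0,0],0]]'

```text
time: 12.62
ee_pos: [475.6, 122.1, 75.4]
orientation: [0.516, -0.516, 0.483, -0.483]
force: [-0.3, -0.6, 0.0]
grip_width: 0.001
```

Request:
arm_command --series '[[1,[0,1.5,0],0],[1,[0,0,0],0],[1,[0,0,0],0]]'

```text
time: 12.87
ee_pos: [475.5, 122.0, 73.7]
orientation: [-0.516, 0.516, -0.483, 0.483]
force: [-1.0, 0.6, -0.6]
grip_width: -0.002
```

Request:
arm_command --series '[[1,[0,1.5,0],0],[1,[0,0,0],0],[1,[0,0,0],0]]'

```text
time: 13.12
ee_pos: [475.5, 122.0, 72.1]
orientation: [-0.516, 0.516, -0.483, 0.483]
force: [0.3, 1.0, 0.4]
grip_width: 0.002
```

Request:
arm_command --series '[[1,[0,1.5,0],0],[1,[0,0,0],0],[1,[0,0,0],0]]'

```text
time: 13.37
ee_pos: [475.6, 122.0, 70.6]
orientation: [-0.516, 0.516, -0.483, 0.483]
force: [-0.5, 0.1, 1.0]
grip_width: 0.001
```

Request:
arm_command --series '[[1,[0,1,0],0],[1,[0,0,0],0],[1,[0,0,0],0]]'

```text
time: 13.62
ee_pos: [475.5, 122.0, 69.7]
orientation: [-0.516, 0.516, -0.483, 0.483]
force: [0.3, -0.1, 0.6]
grip_width: 0.001
```

```bash
python3 - <<'E'
from h import *
s=read_state()
p=get_image('wrist'); 
im=p['image'][:,:,::-1].copy()
cv2.imwrite('pics/w6.png',np.vstack([im]))
p=get_image('scene'); c=p['image'][130:280,160:400,::-1]
cv2.imwrite('pics/s6.png',cv2.resize(c,None,fx=3,fy=3,interpolation=cv2.INTER_CUBIC))
E
```

```text
(no output)
```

View pics/w6.png

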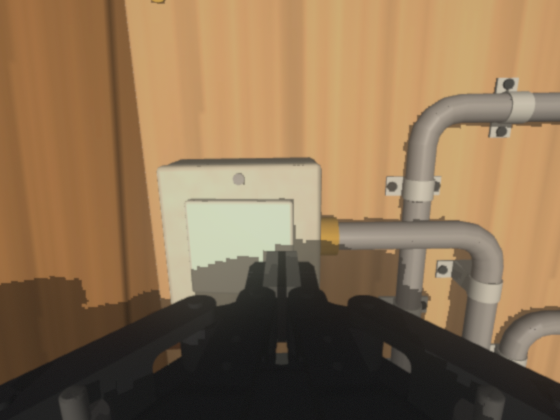

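View pics/s6.png

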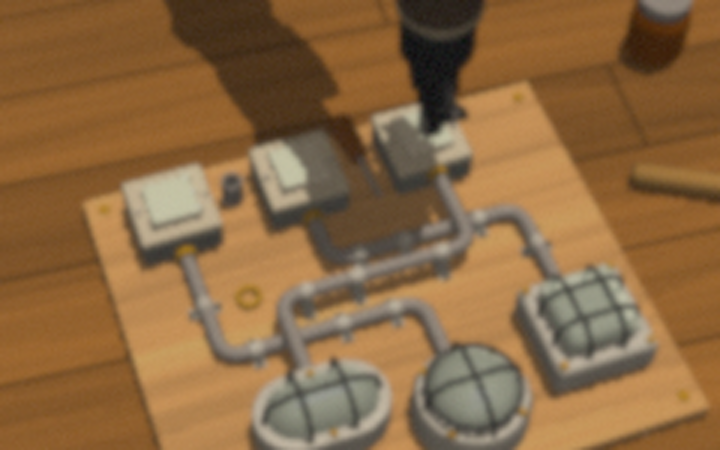

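Request:
arm_command --series '[[1,[0,1,-2],0],[1,[0,0,0],0],[1,[0,0,0],0]]'

```text
time: 13.97
ee_pos: [473.3, 121.9, 68.6]
orientation: [-0.516, 0.516, -0.483, 0.483]
force: [-0.4, -0.4, 1.2]
grip_width: 0.002
```

Request:
arm_command --series '[[1,[0,1.5,0],0],[1,[0,0,0],0],[1,[0,0,0],0]]'

```text
time: 14.22
ee_pos: [473.5, 121.9, 67.1]
orientation: [-0.516, 0.516, -0.483, 0.483]
force: [0.3, 0.5, -0.3]
grip_width: -0.001
```

Request:
arm_command --series '[[1,[0,1.5,0],0],[1,[0,0,0],0],[1,[0,0,0],0]]'

```text
time: 14.47
ee_pos: [473.5, 121.9, 65.6]
orientation: [-0.516, 0.516, -0.483, 0.483]
force: [-0.2, -0.2, 0.0]
grip_width: 0.001
```

Request:
arm_command --series '[[1,[0,1,0],0],[1,[0,0,0],0],[1,[0,0,0],0]]'

```text
time: 14.72
ee_pos: [473.5, 121.9, 64.7]
orientation: [-0.516, 0.516, -0.483, 0.483]
force: [0.3, 0.2, 0.7]
grip_width: -0.002
```

Request:
arm_command --series '[[1,[0,1,0],0],[1,[0,0,0],0],[1,[0,0,0],0]]'

```text
time: 14.97
ee_pos: [473.5, 121.9, 63.6]
orientation: [-0.516, 0.516, -0.483, 0.483]
force: [1.3, -0.0, 0.2]
grip_width: 0.002
```

```bash
python3 - <<'E'
from h import *
s=read_state(); print(s['ee_pos'],s['force'],s['joint_torque'].round(2))
p=get_image('wrist'); 
im=p['image'][150:350,130:400,::-1].copy()
cv2.imwrite('pics/w7.png',cv2.resize(im,None,fx=2.5,fy=2.5,interpolation=cv2.INTER_CUBIC))
E
```

```text
[473.53035728 121.85236577  63.64821789] [ 1.30106155 -0.04318436  0.21282522] [ 0.000e+00 -5.073e+01  8.230e+00 -2.051e+01 -0.000e+00 -1.000e-02
  1.000e-02]
```

View pics/w7.png

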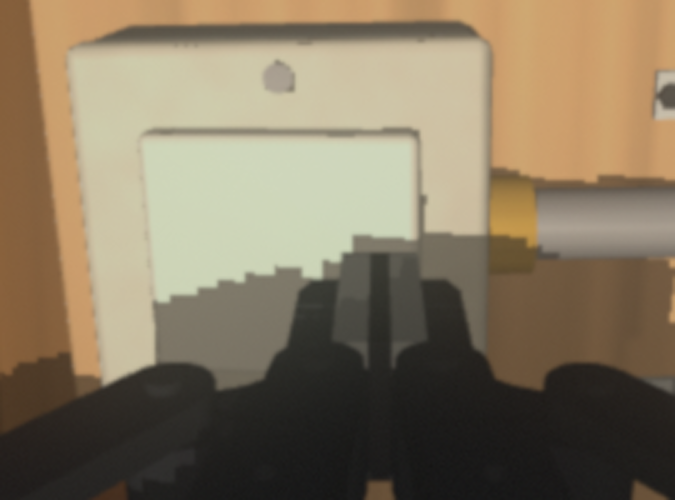

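Request:
arm_command --series '[[1,[0,1,0],0],[1,[0,0,0],0],[1,[0,0,0],0]]'

```text
time: 15.27
ee_pos: [473.5, 121.8, 62.7]
orientation: [-0.516, 0.516, -0.483, 0.483]
force: [-0.2, 0.6, 0.4]
grip_width: -0.006
```

Request:
arm_command --series '[[1,[0,1,0],0],[1,[0,0,0],0],[1,[0,0,0],0]]'

```text
time: 15.52
ee_pos: [473.5, 121.9, 61.6]
orientation: [-0.516, 0.516, -0.483, 0.483]
force: [-0.4, -0.6, 0.1]
grip_width: -0.001
```

Request:
arm_command --series '[[1,[0,1,0],0],[1,[0,0,0],0],[1,[0,0,0],0]]'

```text
time: 15.77
ee_pos: [473.5, 121.9, 60.7]
orientation: [-0.516, 0.516, -0.483, 0.483]
force: [-0.0, 0.3, 0.6]
grip_width: -0.002
```

```bash
python3 - <<'E'
from h import *
p=get_image('wrist'); 
im=p['image'][150:350,130:400,::-1].copy()
cv2.imwrite('pics/w8.png',cv2.resize(im,None,fx=2.5,fy=2.5,interpolation=cv2.INTER_CUBIC))
p=get_image('scene'); c=p['image'][150:210,230:340,::-1]
cv2.imwrite('pics/s8.png',cv2.resize(c,None,fx=6,fy=6,interpolation=cv2.INTER_CUBIC))
E
```

```text
(no output)
```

View pics/w8.png

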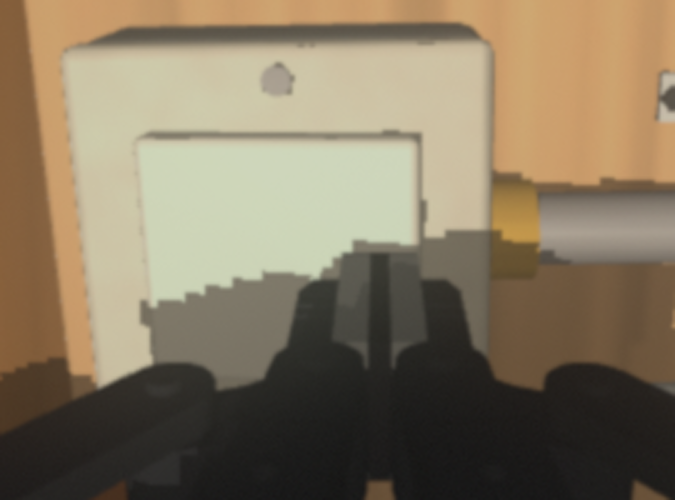

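View pics/s8.png

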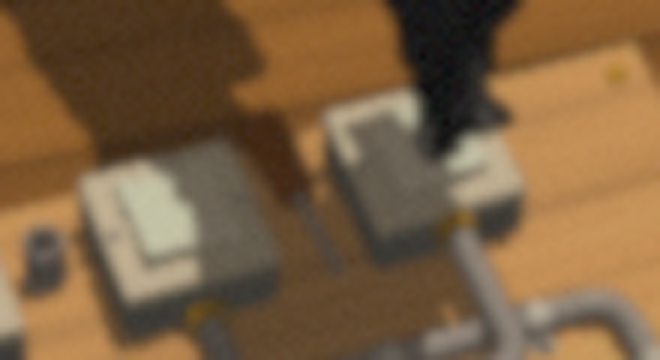

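```bash
python3 - <<'E'
from h import *
s=read_state(); T=s['ee_pos']; print(s['time'],T)
p=get_image('scene'); x0,y0=270,140
c=cv2.resize(p['image'][y0:y0+60,x0:x0+80,::-1],None,fx=9,fy=9,interpolation=cv2.INTER_CUBIC)
for dz,col in ((-11,(0,0,255)),(0,(0,255,0)),(8,(255,0,0)),(20,(255,0,255))):
    u=proj(p,T+[0,0,dz]); print(dz,u.round(1))
    cv2.drawMarker(c,tuple(int(v) for v in (u-[x0,y0]+.5)*9),col,0,12,2)
cv2.imwrite('pics/s9.png',c)
# rocker/box corners expectation
E
```

```text
15.8667 [473.5596583  121.88005628  60.71449715]
-11 [302.5 180.1]
0 [302.7 178. ]
8 [302.8 176.4]
20 [303. 174.]
```

View pics/s9.png

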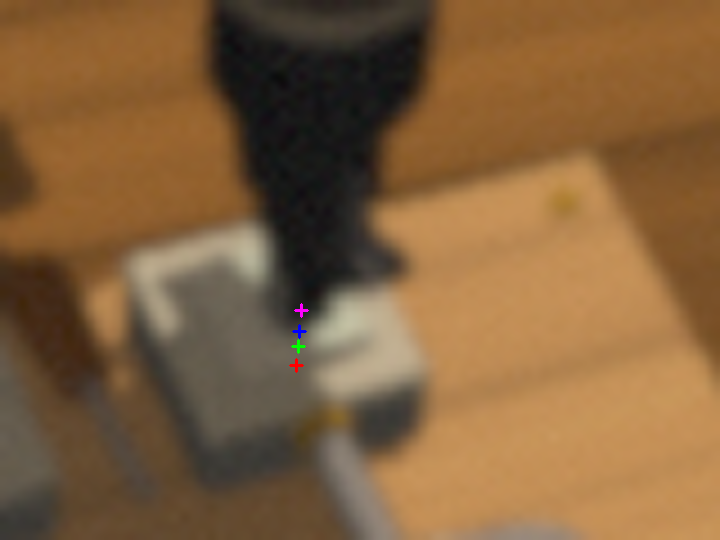

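Request:
arm_command --series '[[1,[0,-15,0],0],[1,[0,-20,0],-0.125],[1,[0,-20,0],-0.125],[1,[0,-15,0],-0.125],[1,[0,-15,0],-0.125],[1,[0,0,0],-0.125],[1,[0,0,0],-0.125],[1,[0,0,0],-0.125],[1,[0,0,0],-0.125],[1,[0,0,0],-0.125],[1,[0,0,0],-0.125],[1,[0,0,0],-0.125],[1,[0,0,0],-0.125],[1,[0,0,0],-0.07],[1,[0,0,0],0]]'

```text
time: 17.17
ee_pos: [473.5, 121.7, 145.7]
orientation: [0.707, -0.707, -0.024, 0.024]
force: [0.0, 0.1, -0.4]
grip_width: -0.0
```

Request:
arm_command --series '[[1,[12,0,-14],0],[1,[18,0,-21],0],[1,[18,0,-21],0],[1,[18,0,-21],0],[1,[18,0,-21],0],[1,[18,0,-21],0],[1,[18,0,-21],0],[1,[18,0,-21],0],[1,[18,0,-21],0],[1,[14,0,-16],0],[1,[9,0,-10],0],[1,[0,0,0],0],[1,[0,0,0],0]]'

```text
time: 18.25
ee_pos: [665.6, -74.5, 145.2]
orientation: [-0.707, 0.707, 0.022, -0.022]
force: [-0.7, 0.6, 0.5]
grip_width: -0.006
```

Request:
arm_command --series '[[1,[0,20,0],0],[1,[0,30,0],0],[1,[0,20,0],0],[1,[0,10,0],0],[1,[0,5,0],0],[1,[0,3,0],0],[1,[0,0,0],0],[1,[0,0,0],0]]'

```text
time: 18.92
ee_pos: [666.5, -74.0, 58.9]
orientation: [-0.707, 0.707, 0.024, -0.022]
force: [0.3, -0.8, -0.2]
grip_width: 0.004
```

```bash
python3 - <<'E'
from h import *
s=read_state(); T=s['ee_pos']; print(s['time'],T,s['force'])
p=get_image('scene'); x0,y0=215,200
c=cv2.resize(p['image'][y0:y0+60,x0:x0+80,::-1],None,fx=9,fy=9,interpolation=cv2.INTER_CUBIC)
for dz,col in ((-11,(0,0,255)),(0,(0,255,0)),(8,(255,0,0)),(20,(255,0,255))):
    u=proj(p,T+[0,0,dz])
    cv2.drawMarker(c,tuple(int(v) for v in (u-[x0,y0]+.5)*9),col,0,12,2)
cv2.imwrite('pics/s10.png',c)
p=get_image('wrist')
cv2.imwrite('pics/w10.png',p['image'][:,:,::-1])
E
```

```text
18.9167 [666.4659612  -73.97957481  58.90903531] [ 0.29103587 -0.79030552 -0.2431781 ]
```

View pics/s10.png

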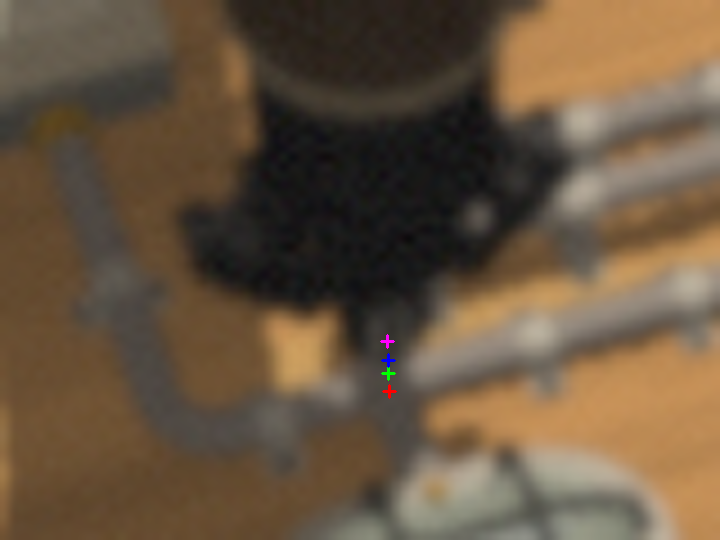

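View pics/w10.png

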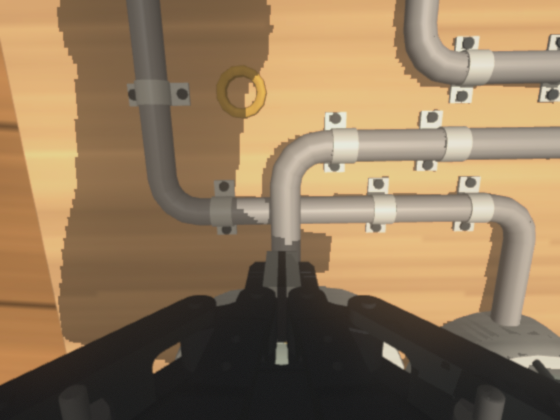

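Request:
arm_command --series '[[1,[0,4,0],0],[1,[0,4,0],0],[1,[0,4,0],0],[1,[0,0,0],0],[1,[0,0,0],0]]'

```text
time: 19.43
ee_pos: [665.4, -74.0, 45.2]
orientation: [0.707, -0.707, -0.023, 0.023]
force: [-0.1, 0.7, -0.4]
grip_width: -0.002
```

Request:
arm_command --series '[[1,[0,2,0],0],[1,[0,2,0],0],[1,[0,0,0],0],[1,[0,0,0],0]]'

```text
time: 19.77
ee_pos: [665.7, -74.0, 41.6]
orientation: [0.707, -0.707, -0.023, 0.023]
force: [-0.1, -0.8, 0.5]
grip_width: -0.003
```

Request:
arm_command --series '[[1,[0,1.5,0],0],[1,[0,1.5,0],0],[1,[0,0,0],0]]'

```text
time: 20.02
ee_pos: [665.6, -74.0, 38.4]
orientation: [0.707, -0.707, -0.023, 0.023]
force: [0.4, 0.4, -1.0]
grip_width: 0.001
```

Request:
arm_command --series '[[1,[0,1.5,0],0],[1,[0,1,0],0],[1,[0,0,0],0]]'

```text
time: 20.27
ee_pos: [665.6, -74.0, 35.9]
orientation: [0.707, -0.707, -0.023, 0.023]
force: [-0.2, -0.4, -0.3]
grip_width: -0.004
```

Request:
arm_command --series '[[1,[0,1,0],0],[1,[0,1,0],0],[1,[0,0,0],0]]'

```text
time: 20.52
ee_pos: [665.8, -74.0, 35.4]
orientation: [0.707, -0.707, -0.023, 0.023]
force: [-4.9, 1.8, 10.8]
grip_width: -0.002
```

```bash
python3 - <<'E'
from h import *
s=read_state(); T=s['ee_pos']; print(s['time'],T,s['force'])
p=get_image('wrist')
cv2.imwrite('pics/w11.png',p['image'][:,:,::-1])
E
```

```text
20.5167 [665.80445477 -74.00050542  35.41825129] [-4.86778668  1.81105299 10.84654604]
```

View pics/w11.png

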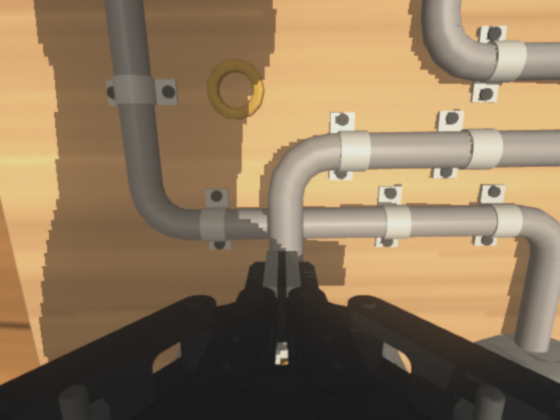

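Request:
arm_command --series '[[1,[0,-3,0],0],[1,[0,-3,0],0],[1,[0,0,0],0],[1,[-10,0,0],0],[1,[-13,0,0],0],[1,[-13,0,0],0],[1,[-10,0,4],0],[1,[-7,0,8],0],[1,[-1,0,14],0],[1,[0,0,15],0],[1,[0,0,15],0],[1,[0,0,15],0],[1,[0,0,15],0],[1,[0,0,0],0]]'

```text
time: 21.73
ee_pos: [606.6, 14.5, 40.0]
orientation: [0.708, -0.706, -0.025, 0.025]
force: [0.3, 1.1, -0.6]
grip_width: -0.002
```

Request:
arm_command --series '[[1,[0,0,15],0],[1,[0,0,15],0],[1,[0,0,15],0],[1,[0,0,15],0],[1,[0,0,15],0],[1,[-1,0,15],0],[1,[-3,0,11],0],[1,[-7,0,7],0],[1,[-11,0,4],0],[1,[-14,0,2],0],[1,[-15,0,0],0],[1,[-15,0,0],0],[1,[-13,0,0],0],[1,[0,0,0],0],[1,[0,0,0],0]]'

```text
time: 22.98
ee_pos: [519.5, 116.7, 40.4]
orientation: [0.707, -0.707, -0.023, 0.023]
force: [0.1, -0.7, 0.8]
grip_width: -0.005
```

Request:
arm_command --series '[[1,[0,0,7],0],[1,[0,0,0],0],[1,[0,-20,0],0],[1,[0,-30,0],0],[1,[0,-25,0],0],[1,[-15,-10,0],0],[1,[-17,0,0],0],[1,[-15,0,0],0],[1,[0,0,0],0.125],[1,[0,0,0],0.125],[1,[0,0,0],0.125],[1,[0,0,0],0.125],[1,[0,0,0],0.125],[1,[0,0,0],0.125],[1,[0,0,0],0.125],[1,[0,0,0],0.125],[1,[0,0,0],0.125],[1,[0,0,0],0.125],[1,[0,0,0],0.125],[1,[0,0,0],0.125]]'

```text
time: 24.65
ee_pos: [473.4, 121.2, 125.4]
orientation: [0.532, -0.531, 0.466, -0.467]
force: [0.2, 0.5, 1.6]
grip_width: -0.0
```

Request:
arm_command --series '[[1,[0,0,0],0.07],[1,[0,0,0],0],[1,[0,0,0],0]]'

```text
time: 24.9
ee_pos: [473.1, 121.1, 125.2]
orientation: [-0.517, 0.517, -0.482, 0.483]
force: [0.1, 0.2, 0.9]
grip_width: 0.005
```

Request:
arm_command --series '[[1,[0,20,1],0],[1,[0,25,0],0],[1,[0,15,0],0],[1,[0,7,0],0],[1,[0,3,0],0],[1,[0,0,0],0],[1,[0,0,0],0]]'

```text
time: 25.48
ee_pos: [474.2, 120.9, 55.9]
orientation: [0.517, -0.516, 0.483, -0.483]
force: [0.9, 0.5, 0.2]
grip_width: -0.001
```

Request:
arm_command --series '[[1,[0,1.5,0],0],[1,[0,1.5,0],0],[1,[0,1.5,0],0],[1,[0,0,0],0],[1,[0,0,0],0]]'

```text
time: 25.9
ee_pos: [473.6, 121.0, 50.8]
orientation: [0.516, -0.516, 0.483, -0.483]
force: [-0.2, -0.7, -0.8]
grip_width: -0.002
```

Request:
arm_command --series '[[1,[0,1,0],0],[1,[0,1,0],0],[1,[0,0,0],0],[1,[0,0,0],0]]'

```text
time: 26.23
ee_pos: [474.1, 120.9, 48.8]
orientation: [0.516, -0.516, 0.483, -0.483]
force: [1.3, 0.3, 1.3]
grip_width: 0.004
```

Request:
arm_command --series '[[1,[0,1,0],0],[1,[0,1,0],0],[1,[0,0,0],0],[1,[0,0,0],0]]'

```text
time: 26.57
ee_pos: [474.6, 121.0, 47.0]
orientation: [0.517, -0.516, 0.483, -0.484]
force: [3.3, 0.6, 3.2]
grip_width: -0.001
```

Request:
arm_command --series '[[1,[0,1,0],0],[1,[0,1,0],0],[1,[0,0,0],0],[1,[0,0,0],0]]'

```text
time: 26.9
ee_pos: [474.9, 121.0, 46.0]
orientation: [0.517, -0.515, 0.483, -0.484]
force: [-0.1, -0.3, 22.6]
grip_width: 0.002
```

Request:
arm_command --series '[[1,[0,1,0],0],[1,[0,0,0],0],[1,[0,0,0],0],[1,[0,0,0],0]]'

```text
time: 27.23
ee_pos: [475.0, 121.1, 45.7]
orientation: [0.517, -0.515, 0.483, -0.483]
force: [-4.2, -0.5, 37.8]
grip_width: 0.003
```

```bash
python3 - <<'E'
from h import *
s=read_state(); T=s['ee_pos']; print(s['time'],T,s['force'])
p=get_image('wrist')
im=p['image'][130:350,110:400,::-1].copy()
cv2.imwrite('pics/w12.png',cv2.resize(im,None,fx=2.5,fy=2.5,interpolation=cv2.INTER_CUBIC))
E
```

```text
27.2333 [475.04817212 121.07837815  45.72471801] [-4.22915394 -0.485519   37.81940444]
```

View pics/w12.png

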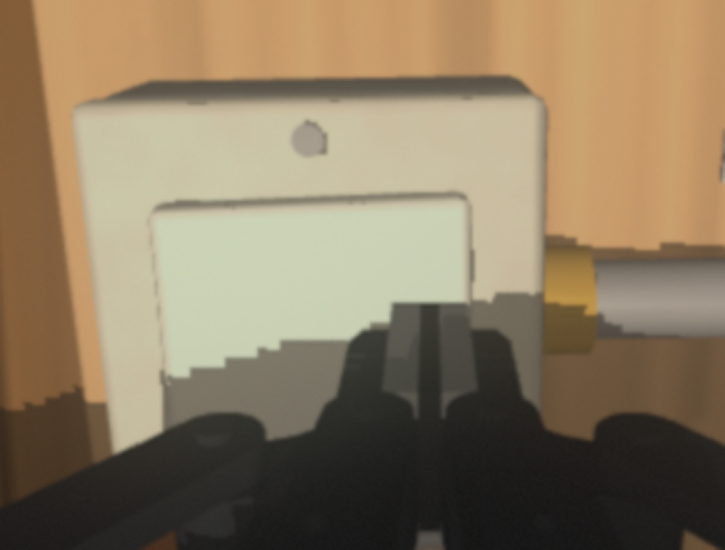

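Request:
arm_command --series '[[1,[0,-2,0],0],[1,[0,-4,0],0],[1,[0,-20,0],0],[1,[0,-30,0],0],[1,[0,-30,0],0],[1,[0,-20,0],0],[1,[0,0,0],0],[1,[0,0,0],0]]'

```text
time: 27.95
ee_pos: [473.3, 121.3, 150.0]
orientation: [0.517, -0.516, 0.483, -0.483]
force: [-0.7, -0.4, 0.4]
grip_width: 0.003
```

```bash
python3 - <<'E'
from h import *
s=read_state(); T=s['ee_pos']; print(s['time'],T,s['force'])
p=get_image('wrist')
im=p['image'][80:330,150:420,::-1].copy()
cv2.imwrite('pics/w13.png',cv2.resize(im,None,fx=2.4,fy=2.4,interpolation=cv2.INTER_CUBIC))
p=get_image('scene'); c=p['image'][145:225,190:330,::-1]
cv2.imwrite('pics/s13.png',cv2.resize(c,None,fx=5,fy=5,interpolation=cv2.INTER_CUBIC))
E
```

```text
27.95 [473.293953   121.26046319 149.99772595] [-0.6990483  -0.35051275  0.3517947 ]
```

View pics/w13.png

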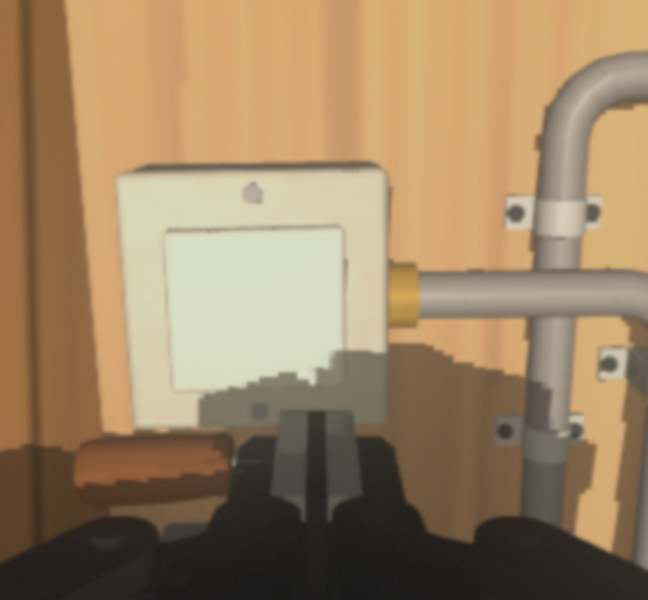

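View pics/s13.png

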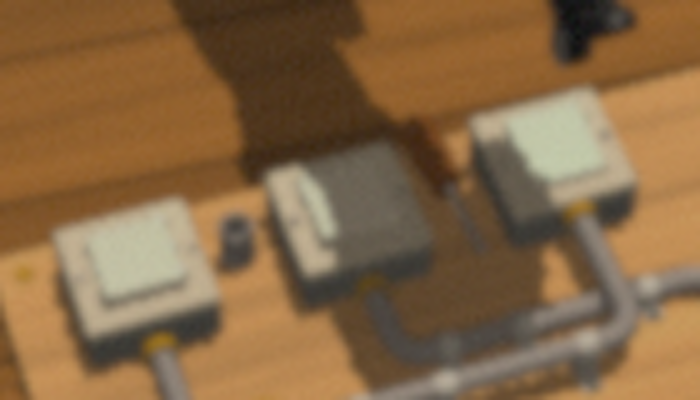

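Request:
arm_command --series '[[1,[0,25,-3],0],[1,[0,35,0],0],[1,[0,25,0],0],[1,[0,10,0],0],[1,[0,4,0],0],[1,[0,2,0],0],[1,[0,0,0],0],[1,[0,0,0],0]]'

```text
time: 28.72
ee_pos: [471.4, 120.8, 49.6]
orientation: [0.517, -0.516, 0.483, -0.483]
force: [-0.6, 0.8, 0.3]
grip_width: 0.001
```

Request:
arm_command --series '[[1,[0,1,0],0],[1,[0,0,0],0],[1,[0,0,0],0]]'

```text
time: 28.97
ee_pos: [471.0, 121.0, 48.2]
orientation: [0.517, -0.516, 0.483, -0.483]
force: [-0.1, -0.3, -0.5]
grip_width: 0.002
```

Request:
arm_command --series '[[1,[0,1,0],0],[1,[0,0,0],0],[1,[0,0,0],0]]'

```text
time: 29.22
ee_pos: [470.9, 120.9, 46.9]
orientation: [0.516, -0.516, 0.483, -0.483]
force: [-0.2, 1.2, 3.5]
grip_width: 0.0
```

Request:
arm_command --series '[[1,[0,1,0],0],[1,[0,0,0],0],[1,[0,0,0],0]]'

```text
time: 29.47
ee_pos: [471.0, 120.9, 46.6]
orientation: [0.517, -0.516, 0.483, -0.483]
force: [-4.3, 0.1, 16.8]
grip_width: 0.005
```

Request:
arm_command --series '[[1,[0,1,0],0],[1,[0,0,0],0],[1,[0,0,0],0]]'

```text
time: 29.72
ee_pos: [471.1, 120.9, 46.3]
orientation: [0.517, -0.515, 0.484, -0.483]
force: [-8.1, 0.1, 31.0]
grip_width: 0.001
```

Request:
arm_command --series '[[1,[0,-3,0],0],[1,[0,-10,0],0],[1,[0,-30,0],0],[1,[0,-40,0],0],[1,[0,-40,0],0],[1,[0,-40,0],0],[1,[0,-40,0],0],[1,[-25,-20,0],0],[1,[-35,0,0],0],[1,[-35,0,0],0],[1,[-35,0,0],0],[1,[-25,0,0],0],[1,[0,0,0],0],[1,[0,0,0],0]]'

```text
time: 30.88
ee_pos: [459.8, 276.5, 267.5]
orientation: [-0.516, 0.517, -0.482, 0.483]
force: [0.4, -0.8, -0.1]
grip_width: 0.0
```

```bash
python3 - <<'E'
from h import *
s=read_state(); T=s['ee_pos']; print(s['time'],T,s['force'])
p=get_image('wrist')
cv2.imwrite('pics/w14.png',p['image'][:,:,::-1])
p=get_image('scene'); c=p['image'][130:310,90:400,::-1]
cv2.imwrite('pics/s14.png',cv2.resize(c,None,fx=2.5,fy=2.5,interpolation=cv2.INTER_CUBIC))
E
```

```text
30.8833 [459.81509006 276.46812926 267.51207308] [ 0.37597729 -0.79627942 -0.06311642]
```

View pics/w14.png

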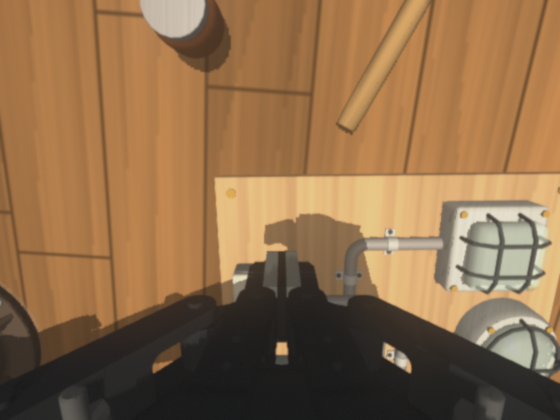

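View pics/s14.png

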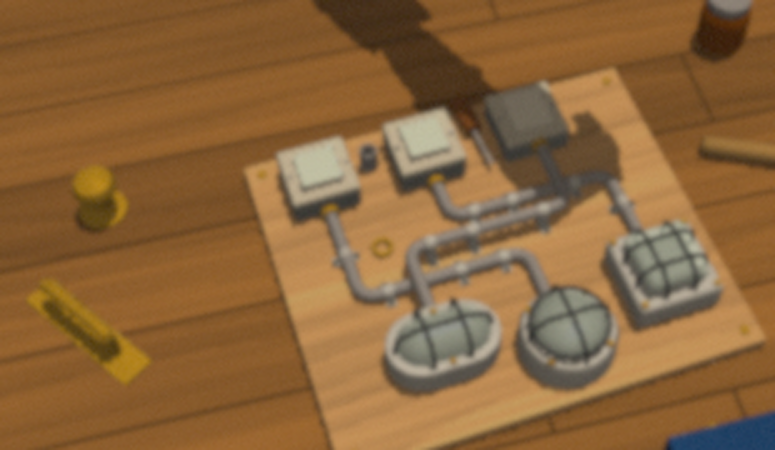

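```bash
python3 - <<'E'
from plant import *
print(hand_in()); print(read_state()['time'])
E
```

```text
the job is handed in; nothing more can be done
None
the job is handed in; nothing more can be done
```

I traced the oval light's conduit to the left switch, pressed that switch on, drew the hand clear and handed the job in at about 31 s. There was no verdict.

- **Light and run:** The oval light stands at the right light place, so its conduit is the raised run that goes to the left switch.
- **First trace too high:** The shut fingertips turned out to sit about 18 mm behind the reported tool point, not 11 mm ahead of it as stated. I saw this in the pictures and confirmed it with a light touch on the pipe (about 11 N at the start of the run). My first pass was therefore too high above the pipe, about 35 mm instead of the intended 6 mm. I re-traced the whole run with the tips about 4–5 mm above the pipe before pressing anything.
- **Switch press:** The left rocker gave way at about 3 N and then met a stop (23 N, then 38 N). A second press further in met a stop straight away at a lowered surface, which fits a tilt of about 0.2 rad. Nothing measures the tilt directly, so that figure is an estimate.
- **Final checks:** Before the final press, a close-up showed the front edge of the left rocker flush. In the last scene picture the left switch was in the arm's shadow. The middle and right rockers looked proud, so off. The loose parts in view (screwdriver, locknut, coupler, jar, hammer, door knob, lever handle) looked unmoved, and the force on the tool was about zero. I compared those parts only by eye.

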